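# Pull a slipped valve plate into line with a tapered drift

## Robot

A 6-joint arm with a two-finger parallel gripper is mounted at the origin on the work surface. World frame = base frame: x ahead of the robot, y to its left, z up, the work surface at z = 0. Lengths are in m, angles in rad, forces in N, time in s.
With the tool pointing down it reaches from about 0.2 to 0.875 m from the base axis. Payload 3.4 kg.
Tool frame: the origin (TCP) lies between the finger pads; the fingertips stand 25 mm ahead of it and the grasp point (between the pads) lies 6 mm ahead of it (r.nose_length is the z of the fingertips in the tool frame, in m); z points along the fingers, y is the line along which they close (so a half turn about z gives the same grasp; the last joint's range is limited). The gripper opens to 94 mm and grips with 3 to 60 N. Pads are 16 mm wide; open, the fingers measure 119 mm over their backs; the gripper's body (75 mm by 177 mm) begins 78 mm behind the grasp point.
Start: joints at [-1.35, 0.276, 1.505, -0, 1.361, -0.121], TCP at [0.193, -0.542, 0.23] pointing down, gripper open.
Joint ranges: [-2.89, 2.89], [-0.75, 2.08], [0.22, 2.7], [-1.18, 4.32], [0.11, 2.71], [-2.7, 2.7]. Speed limits (rad/s): [2.57, 2.57, 3.14, 3.14, 3.14, 3.14].

## Interface

Orientations are given as a unit quaternion [w, x, y, z].
In Python, from plant import r, gripper_to, inverse_kinematics, vision, models, telemetry gives the robot as it stands. Calls block until the motion is done:
- r.move_to(position, orientation): joint-space move of the TCP to a pose.
- r.move_l(position, rot=None, vel=0.15, guard=None): straight line of the TCP; rot=None keeps the orientation; vel is the mean speed in m/s. With guard (N) it stops when the force on the tool has changed by that much, and returns True; else False.
- r.movej(angles): joint-space move.
- gripper_to(opening, f_grip=None): finger opening in m; f_grip is the grip in N (None keeps the last); returns when the fingers have stopped.
- r.hold(seconds).
- inverse_kinematics(position, orientation): joint angles nearest the present ones, or None.
- vision.snapshot(name): name is "side" or "top" or "wrist"; returns the picture (400x640x3 uint8, red, green, blue); there is no depth.
- vision.get_calibration(name): a dict with "fx", "fy", "cx", "cy" (pixels), "position" and "orientation" of the camera in the world. Camera axes: x right, y down, z forward; pixel columns grow to the right and rows downward; lengths in m; the calibration is good to about 2 mm. A picture is of the moment at which its call begins: read the wrist's pose just before it. get_calibration takes no time and is no camera call; for the wrist camera it gives the pose at the moment of the call.
A pose or a line that the arm cannot do raises r.PlanningError and nothing moves.
- r.sign_off(): hands the job in; it is judged then, once.
Trained networks look in the newest picture that a camera, given by its name, has taken for a name from the list of things; names that differ only in an ending like _2 or _b are one class to them, and where a whole thing is asked for, a point or a joint stands for the part that bears it (a point fixed in the world has none). Each returns a list of dicts, best first, with "score" (0 to 1); they miss things now and then, are a little off and sometimes report something else, mostly with a low value. They report only what shows in the picture. A call takes as long as a camera call. They do not tell look-alikes from the thing itself.
- models.boxes_of(thing, camera): "at" ([x, y, z] in m, in world coordinates, good to about 4 mm: the middle of the surface that is visible of it).
- models.regions_of(thing, camera): "pixels" (400x640 bool, what is visible of it).
- models.mark_of(thing, camera): "at" ([x, y, z] in m, in world coordinates, good to about 4 mm: a listed point, or the origin of a listed thing).
Readings, each from a call of its own:
- telemetry.current_t(): time.
- telemetry.current_joints(): joint angles.
- telemetry.current_dq(): joint speeds.
- telemetry.current_joint_efforts(): joint torques, N m.
- telemetry.current_ee_pos(): TCP position.
- telemetry.current_tool_rot(): TCP orientation.
- telemetry.current_wrist_force(): force on the tool from outside, world axes, zero at the start.
- telemetry.current_torque(): the same for the moment, N m.
- telemetry.current_opening(): finger opening in m.
- telemetry.current_finger_force(): force on a finger pad.
Only numpy, scipy, OpenCV 4.12 (cv2) and the standard library are available. Lean on these libraries where they do the work, as an engineer would, in place of code of your own. Each camera call takes 0.05 s, during which the arm holds its last target. There are 200 camera calls.

## Task

The loose valve plate under the compressor's head has slipped sideways in some direction, so its hole no longer lines up with the hole in the head. Take the tapered drift from the wooden tool block, feel its nose gently through the head's hole into the plate's hole, draw the plate into line and push the drift fully home until its collar sits flat on the head, then let go and leave it standing there. Never force it: keep the push on the compressor under 40 N, and leave the other things where they are.

Things in the scene. Friction and masses are not known exactly. Their poses are not given: they have to be found in the camera images.
- drift: Steel drift, 400 g, 145 mm, starts upright in the tool block's middle hole, hung by its collar. Origin: centre of the nose's end; z up to the head. Upwards: nose 10 mm diameter to 22 mm; taper to 20.5 mm diameter at 57; shank 20.5 mm to 92; round collar 36 mm diameter, 92-100; square head 24 x 24 mm, 100-145, sides along x and y. Grip it by the head.
- tool_block: Fixed wooden block 70 (x) x 170 (y) x 96 mm high, origin centre of underside. The drift stands in its middle hole (24 mm diameter, 94 mm deep); a smaller punch and a screwdriver stand in holes 58 mm to +y and -y of it, up to 51 mm above the block.
- compressor: Fixed round finned compressor with upright bore, origin centre of underside, z up. Foot 140 x 140 x 12 mm; barrel 50 mm radius (fins 60) from 12 to 96 mm; head disc 58 mm radius from 106 to 120 mm with six bolt heads, 6 mm tall, on a 46 mm radius. Head hole and barrel bore are coaxial, both 22 mm diameter, clear down to 12 mm above the table.
- head_hole (a point): Centre of the head's hole (22 mm diameter), level with the head's top face, 120 mm above the table, on the bore axis; z up. With the drift home, the drift's origin is 92 mm below this point; set the collar down slowly, it is a hard stop.
- plate_level (a point): Point on the fixed bore axis 14.5 mm below head_hole, at the top face of the valve plate: steel disc, 56 mm radius, 9 mm thick, 22 mm hole in its middle, in the slot under the head. The plate itself is not measured: its hole starts 8.5 to 9.5 mm off this axis in an unknown level direction. It slides in the level plane against about 4 N of friction and stays where left.
- slot (a point): Point on the bore axis at the barrel's top face, 24 mm below head_hole. How it feels: a nose lowered on the axis lands on the plate's face; held about 5 mm off the axis towards the slipped side (within some 20 degrees) it clears the head's hole and drops into the plate's hole. Moving it back to the axis drags the plate along; the taper then pulls it the rest of the way.
- punch: loose bystander; leave it alone. Straight steel punch, 22 mm round head, in the tool block; origin at its lower end.
- screwdriver: loose bystander; leave it alone. Screwdriver with round black handle standing in the tool block; origin at its tip.
- piston: loose bystander; leave it alone. Aluminium piston 56 mm diameter, 60 mm tall, near the compressor; origin centre of underside.
- parts_box: loose bystander; leave it alone. Cardboard box 70 x 90 x 50 mm, near the compressor; origin centre of underside.
- wrench: loose bystander; leave it alone. Spanner lying near the tool block; origin under its middle.
- bearing: loose bystander; leave it alone. Bearing ring 52 mm diameter, 16 mm tall; origin centre of underside.
- hammer: loose bystander; leave it alone. Hammer lying to the robot's left; origin under its middle.
- oil_can: loose bystander; leave it alone. Grey can 70 mm diameter, 110 mm tall; origin centre of underside.
Not all that is in view belongs to the job. What is shaped like the drift but orange is not meant. Leave any orange look-alike of the compressor alone.

How it is judged:
By the outcome, as a careful person would: the job done as asked, in the order asked, and still so for the second after the job is handed in, with the robot touching nothing.
It also fails if it takes over 72 s, if anything falls off the work surface, if the arm or the gripper's body presses on something with over 40 N, if the wrist force passes 120 N, or if a joint passes its speed limit or range.

## Working session

There is one attempt and no reset: what is moved stays moved. The work goes in short steps, each a Python script; the robot and the scene stay as the last script left them, time stands still between calls to the robot, and variables do not carry over. Pictures are saved under pics/ and viewed, at most 10 in all, crops included, and the job is handed in when it is done.

```bash
mkdir -p pics; ls
python3 - <<'E'
from plant import r,vision,models,telemetry
import cv2,numpy as np
ims=[]
for c in("top","side"):
    im=vision.snapshot(c); cv2.imwrite(f"pics/{c}0.png",im[:,:,::-1])
    k=vision.get_calibration(c);print(c,k)
    for t in("drift","tool_block","compressor","punch"):
        print(t,[(np.round(d["at"],3).tolist(),round(d["score"],2)) for d in models.boxes_of(t,c)][:3],[(np.round(d["at"],3).tolist(),round(d["score"],2)) for d in models.mark_of(t,c)][:3])
    print("hh",[(np.round(d["at"],3).tolist(),round(d["score"],2)) for d in models.mark_of("head_hole",c)][:3])
print(telemetry.current_t())
E
```

```text
pics
top {'fx': 482.7074132960863, 'fy': 482.7074132960863, 'cx': 322.21016835742563, 'cy': 199.00747305958203, 'position': array([0.39625878, 0.01757031, 1.59747946]), 'orientation': array([-0.0302483 ,  0.70735326, -0.7057834 ,  0.02462102])}
drift [([0.519, 0.161, 0.118], 0.62), ([0.468, -0.214, 0.151], 0.54)] [([0.473, -0.22, 0.005], 0.67), ([0.53, 0.173, 0.107], 0.42), ([0.347, -0.223, -0.003], 0.41)]
tool_block [([0.468, -0.203, 0.093], 0.88)] [([0.47, -0.214, -0.002], 0.6), ([0.444, 0.532, 0.002], 0.21)]
compressor [([0.519, 0.165, 0.123], 0.91), ([0.312, 0.171, 0.122], 0.81), ([0.467, -0.204, 0.093], 0.21)] [([0.31, 0.181, -0.0], 0.63), ([0.53, 0.175, 0.001], 0.57)]
punch [([0.489, -0.161, 0.123], 0.52)] [([0.49, -0.163, 0.024], 0.41)]
hh [([0.309, 0.182, 0.117], 0.7), ([0.526, 0.179, 0.119], 0.6)]
side {'fx': 496.4644618160583, 'fy': 496.4644618160583, 'cx': 317.77155621211773, 'cy': 200.51652230889852, 'position': array([0.33559156, 1.14658789, 0.92883197]), 'orientation': array([ 0.03092486, -0.07626159,  0.8911903 , -0.44610276])}
drift [([0.348, -0.211, 0.09], 0.49), ([0.468, -0.21, 0.128], 0.45)] [([0.347, -0.224, -0.005], 0.79)]
tool_block [([0.468, -0.153, 0.066], 0.96), ([0.4, 0.006, 0.014], 0.34)] [([0.474, -0.214, 0.0], 0.6)]
compressor [([0.308, 0.216, 0.078], 0.94), ([0.522, 0.22, 0.075], 0.83)] [([0.528, 0.178, 0.004], 0.82), ([0.307, 0.179, 0.003], 0.66), ([0.533, 0.167, 0.122], 0.65)]
punch [([0.491, -0.153, 0.12], 0.39)] []
hh [([0.314, 0.18, 0.118], 0.96), ([0.528, 0.169, 0.121], 0.77), ([0.64, 0.148, -0.002], 0.69)]
1.0
```

View pics/top0.png

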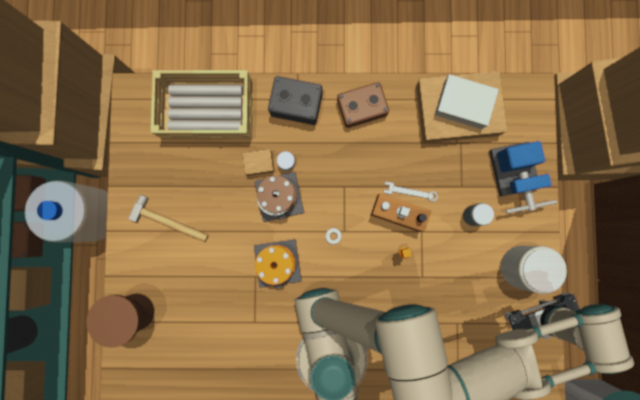

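View pics/side0.png

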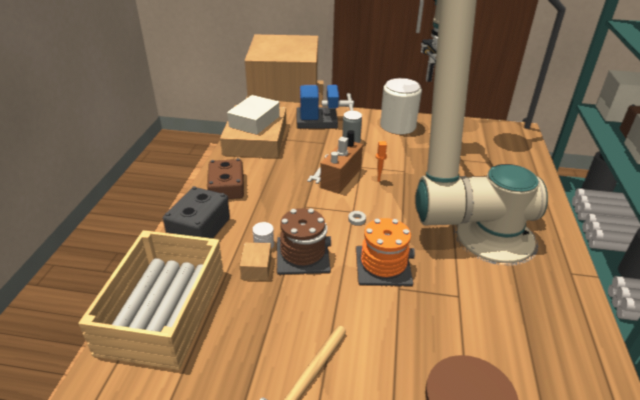

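The top view shows the brown compressor at (275,196) and the orange look-alike at (274,264). The tool block is at (402,211), with the grey drift head in its middle hole at about (404,211). The punch is at (389,208) and the screwdriver at (421,217).

Things that could be taken for the drift are the orange drift at (403,254), the punch and the screwdriver. I choose the grey one in the block's middle hole, and will check it with a close wrist crop.

```bash
cat > h.py <<'E'
from plant import r,gripper_to,inverse_kinematics,vision,models,telemetry
import cv2,numpy as np
from scipy.spatial.transform import Rotation as R
def down(a):
    y=np.array([np.cos(a),np.sin(a),0]);z=np.array([0,0,-1.]);x=np.cross(y,z)
    return R.from_matrix(np.c_[x,y,z]).as_quat(scalar_first=True)
def cam(n):
    k=vision.get_calibration(n);return k,R.from_quat(k["orientation"],scalar_first=True).as_matrix()
def pix(p,n,kc=None):
    k,M=kc or cam(n);c=M.T@(np.array(p)-k["position"]);return np.array([k["fx"]*c[0]/c[2]+k["cx"],k["fy"]*c[1]/c[2]+k["cy"]])
def ray(uv,z,n,kc=None):
    k,M=kc or cam(n);d=M@np.array([(uv[0]-k["cx"])/k["fx"],(uv[1]-k["cy"])/k["fy"],1]);return k["position"]+d*(z-k["position"][2])/d[2]
def st():
    print("t",round(telemetry.current_t(),2),"p",np.round(telemetry.current_ee_pos(),4),"F",np.round(telemetry.current_wrist_force(),1),"op",round(telemetry.current_opening(),4))
E
python3 - <<'E'
from h import *
for a in(-.31,-.31+np.pi):print(a,inverse_kinematics([.472,-.216,.3],down(a)))
q=[inverse_kinematics([.472,-.216,.3],down(a)) for a in(-.31,-.31+np.pi)]
a=[-.31,-.31+np.pi][int(np.argmin([abs(x[5]) if x is not None else 9 for x in q]))]
r.move_to([.472,-.216,.3],down(a));st();print(a)
kc=cam("wrist");im=vision.snapshot("wrist");cv2.imwrite("pics/w1.png",im[:,:,::-1]);np.save("w1.npy",im)
print(kc[0]);print(pix([.472,-.216,.149],"wrist",kc))
for t in("drift","punch"):
  print([(np.round(d["at"],3).tolist(),round(d["score"],2)) for d in models.boxes_of(t,"wrist")][:3],[(np.round(d["at"],3).tolist(),round(d["score"],2)) for d in models.mark_of(t,"wrist")][:3])
E
```

```text
-0.31 [-5.63279154e-01  1.58448813e-01  1.49094506e+00 -4.44089210e-16
  1.49219879e+00 -2.53279154e-01]
2.831592653589793 None
t 2.6 p [ 0.4717 -0.2168  0.2997] F [-0.8 -0.  -0.7] op 0.0939
-0.31
{'fx': 321.934094611918, 'fy': 321.934094611918, 'cx': 321.5069554700869, 'cy': 197.55989188013237, 'position': array([ 0.49392658, -0.1469263 ,  0.45417285]), 'orientation': array([ 0.12580963,  0.97986891, -0.15370847, -0.02006394])}
[321.99910221 190.36679248]
[([0.475, -0.212, 0.147], 0.7), ([0.355, -0.216, 0.119], 0.69), ([0.482, -0.199, 0.097], 0.32)] [([0.345, -0.223, -0.001], 0.75), ([0.474, -0.217, 0.004], 0.64)]
[([0.498, -0.16, 0.124], 0.85)] [([0.493, -0.16, 0.027], 0.6)]
```

View pics/w1.png

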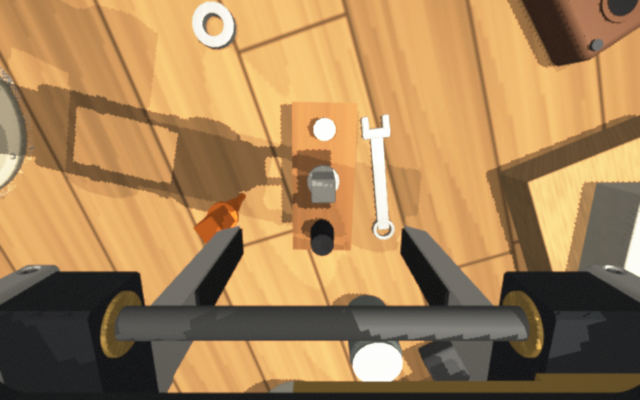

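The wrist view has the block upright in the picture at (323,175). The grey square drift head is at about (322,185), between the punch at (324,130) and the screwdriver at (322,235). The orange drift is at (220,215).

Run:
```python
import numpy as np,cv2
im=np.load("w1.npy")[90:260,270:380]
cv2.imwrite("pics/w1c.png",cv2.resize(im,None,fx=3.5,fy=3.5,interpolation=cv2.INTER_CUBIC)[:,:,::-1])
```

```text
(no output)
```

View pics/w1c.png

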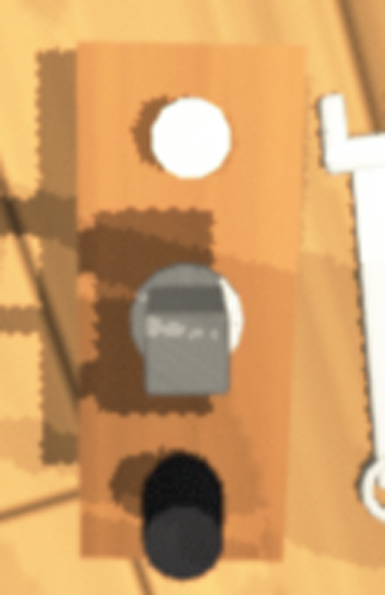

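The crop shows the square grey steel head on its collar, top face centred at about (323.7,190.9), with sides along the block. This is the drift, so I grip it.

Run:
```python
from h import *
p=ray((323.7,190.9),.149,"wrist");print(p)
gripper_to(.06,40)
r.move_l([p[0],p[1],.20],vel=.25)
print(r.move_l([p[0],p[1],.134],vel=.1,guard=8));st()
gripper_to(.0,50);st();print(telemetry.current_finger_force())
r.move_l([p[0],p[1],.29],vel=.15);st()
a=-.31;c=np.array([.528,.176])
tx=np.array([-np.sin(a),np.cos(a)])
q=c-.073*tx
r.move_to([q[0],q[1],.29],down(a));r.hold(.3);st()
kc=cam("wrist");im=vision.snapshot("wrist");np.save("w2.npy",im);cv2.imwrite("pics/w2.png",im[:,:,::-1])
print(kc[0]["position"],pix([*c,.12],"wrist",kc))
print([(np.round(d["at"],4).tolist(),round(d["score"],2)) for d in models.mark_of("head_hole","wrist")][:3])
u,v=np.round(pix([*c,.12],"wrist",kc)).astype(int)
b=cv2.resize(im[max(v-60,0):v+60,u-70:u+70],None,fx=5,fy=5,interpolation=cv2.INTER_CUBIC);cv2.imwrite("pics/w2c.png",b[:,:,::-1]);print(u,v)
```

```text
[ 0.47348531 -0.21686047  0.149     ]
False
t 4.91 p [ 0.4741 -0.2172  0.1348] F [-0.3 -0.6 -0.1] op 0.0604
t 5.56 p [ 0.4733 -0.2168  0.1341] F [0.1 0.3 2.5] op 0.0235
49.9879789352417
t 6.75 p [ 0.4729 -0.2165  0.2888] F [-0.8 -0.6 -4.5] op 0.024
t 8.28 p [0.5059 0.1056 0.29  ] F [ 0.7 -0.4 -3.7] op 0.0235
[0.52811961 0.17547071 0.44443564] [321.27667306 113.10037999]
[([0.5274, 0.1736, 0.1202], 0.64), ([0.3072, 0.1778, 0.1164], 0.62)]
321 113
```

View pics/w2.png

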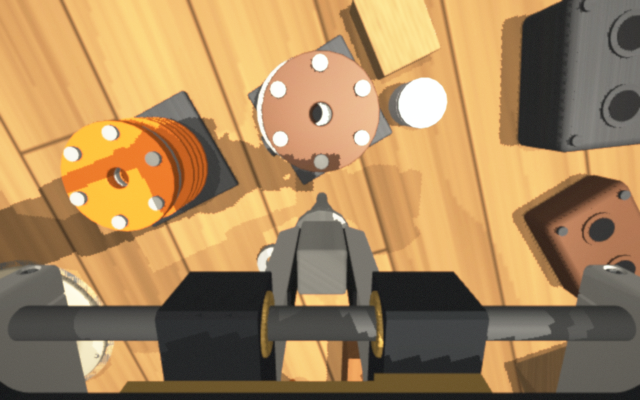

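View pics/w2c.png

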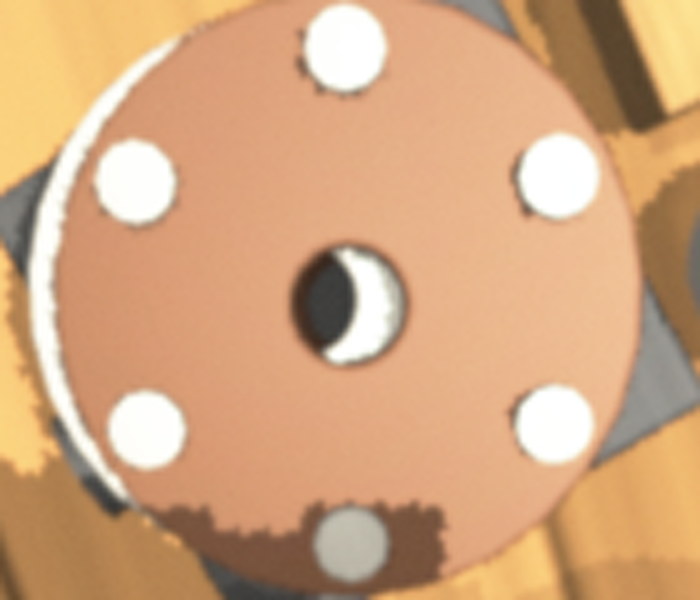

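The hole in the brown head is at (321,113.6). The plate's dark hole shows on its left side, slightly up, and the plate's rim sticks out on the left too. So the slip is towards image-left, about 4° up. I'll lower the nose on the axis and feel the hole's walls to centre it.

Run:
```python
from h import *
import json
k,M=cam("wrist")
c=ray((321,113.6),.12,"wrist")[:2]
t=np.radians(4);d=-(M[:2,0]*np.cos(t)+M[:2,1]*np.sin(t));d/=np.linalg.norm(d);e=np.array([-d[1],d[0]])
print(c,d)
r.move_l([*c,.27],vel=.15);r.hold(.3)
def P(): return np.mean([telemetry.current_ee_pos() for _ in range(5)],0)
hit=r.move_l([*c,.24],vel=.03,guard=5);r.hold(.1);print("hit",hit);st()
if not hit:
    lim=[]
    for w in(d,-d,e,-e):
        h=r.move_l([*(c+w*.010),.24],vel=.02,guard=4);p=P();lim.append((p[:2]-c)@w);print(h,lim[-1]);st()
        r.move_l([*c,.24],vel=.04)
    ax=c+d*(lim[0]-lim[1])/2+e*(lim[2]-lim[3])/2;print(ax)
    json.dump(dict(c=c.tolist(),d=d.tolist(),ax=ax.tolist(),lim=lim),open("s.json","w"))
st()
```

```text
[0.52747953 0.17598817] [-0.92918926  0.36960428]
hit False
t 10.58 p [0.5276 0.176  0.2403] F [ 0.7  0.3 -4.2] op 0.0238
True 0.006755493904770929
t 11.02 p [0.5211 0.1783 0.2393] F [ 2.3 -0.2 -1.8] op 0.0237
True 0.005974448321614612
t 11.79 p [0.5328 0.1732 0.2384] F [ 0.3  0.1 -3.9] op 0.0233
True 0.00632205139294019
t 12.51 p [0.5249 0.1702 0.2391] F [ 3.1  1.4 -3.7] op 0.024
True 0.006723678729903429
t 13.29 p [0.5292 0.1825 0.2385] F [-0.5  0.4 -3.9] op 0.0237
[0.52719088 0.17631911]
t 13.61 p [0.5273 0.1757 0.2398] F [ 0.3 -0.5 -4.2] op 0.0236
```

Run:
```python
from h import *
import json
s=json.load(open("s.json"));d=np.array(s["d"]);ax=np.array(s["ax"])
o=ax+d*.0048
r.move_l([*o,.24],vel=.03);r.hold(.2);st()
hit=r.move_l([*o,.226],vel=.02,guard=6);st();print("hit",hit)
if not hit:
    print(r.move_l([*ax,.226],vel=.02,guard=15));r.hold(.2);st()
```

```text
t 14.13 p [0.5233 0.1779 0.24  ] F [ 2.4 -1.9 -5.7] op 0.0239
t 14.98 p [0.5232 0.1781 0.226 ] F [ 4.  -2.2 -3.2] op 0.0236
hit False
False
t 15.57 p [0.5263 0.1764 0.2257] F [-0.3  0.4 -4.1] op 0.0237
```

The nose passed below plate level without contact, so it is in the plate's hole. Next is a slow guarded push home.

Run:
```python
from h import *
import json
s=json.load(open("s.json"));ax=np.array(s["ax"])
for z in(.212,.198,.184,.172,.164):
    hit=r.move_l([*ax,z],vel=.02,guard=15);st()
    if hit: print("hit");break
```

```text
t 16.43 p [0.5265 0.1765 0.2116] F [-3.6  1.  -3.7] op 0.0235
t 17.27 p [0.5272 0.1764 0.1978] F [-3.6  2.3 -2.4] op 0.0236
t 18.12 p [0.5277 0.1763 0.1839] F [-1.9  1.4 -1.2] op 0.0239
t 18.88 p [0.5275 0.1763 0.1716] F [ 0.9  2.4 -3.1] op 0.0237
t 19.43 p [0.5275 0.1763 0.1638] F [ 1.1  1.8 -2. ] op 0.0237
```

Run:
```python
from h import *
import json
s=json.load(open("s.json"));ax=np.array(s["ax"])
hit=r.move_l([*ax,.154],vel=.008,guard=8);print(hit);st();r.hold(.3);st()
```

```text
True
t 20.22 p [0.5276 0.1763 0.1583] F [-0.3 -0.8  3. ] op 0.0236
t 20.52 p [0.5276 0.1763 0.1583] F [-1.8 -1.6  4.1] op 0.0237
```

The collar seated at TCP z 0.158, as expected. I release it, retreat and check.

Run:
```python
from h import *
import json
s=json.load(open("s.json"));ax=np.array(s["ax"]);d=np.array(s["d"])
gripper_to(.06);st()
r.move_l([*ax,.26],vel=.1)
p=telemetry.current_ee_pos()
q=ax-.12*np.array([.305,.952])
r.move_l([*q,.27],vel=.2);r.hold(.3);st()
im=vision.snapshot("side");u,v=pix([*ax,.13],"side").astype(int)
b1=cv2.resize(im[v-50:v+50,u-50:u+50],(390,390),interpolation=cv2.INTER_CUBIC)
kc=cam("wrist");im=vision.snapshot("wrist");u,v=pix([*ax,.15],"wrist",kc).astype(int);print(u,v)
v0=max(v-60,0);b2=cv2.resize(im[v0:v0+120,u-60:u+60],(390,390),interpolation=cv2.INTER_CUBIC)
cv2.imwrite("pics/end.png",np.hstack([b1,b2])[:,:,::-1])
print([(np.round(x["at"],3).tolist(),round(x["score"],2)) for x in models.boxes_of("drift","wrist")][:3])
```

```text
t 21.25 p [0.5282 0.1769 0.1583] F [-0.5  0.6  0.7] op 0.0597
t 23.47 p [0.4908 0.0628 0.2698] F [-0.3  0.7 -0.2] op 0.0602
324 51
[([0.528, 0.169, 0.172], 0.77)]
```

View pics/end.png

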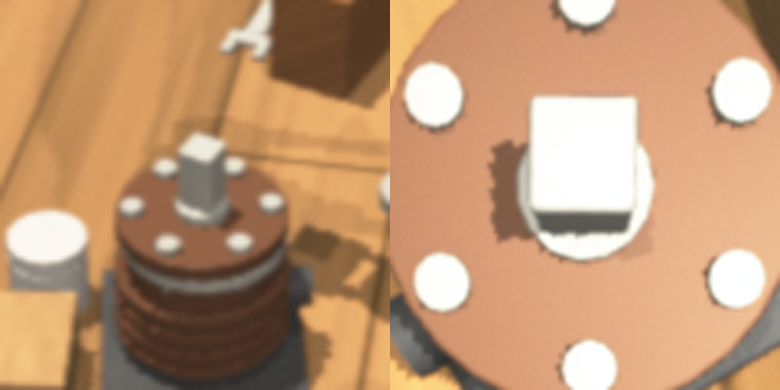

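The picture shows the drift upright with its collar flat on the brown head, the plate in line and the gripper clear.

```bash
python3 -c "
from plant import r
print(r.sign_off())"
```

```text
the job is handed in; nothing more can be done
None
```

The drift is fully home in the compressor with its collar flat on the head; it was released and left standing, and the job was handed in at about 24 s, with sensed contact forces staying around 10 N or less.

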